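Pack the last die away in the crowded checker tray

TASK

Put the game away: take the red die lying at the foot of the dice tower and set it down flat in the empty place on the floor of the checker tray, without touching the checkers or the other die in there, then swing the tray's flap down until it is fully shut. Do not shift the tea glass or ring the bell.

Things in the scene. Friction and masses are not known exactly. Their poses are not given: they have to be found in the camera images.
- die_b_center (a point): centre of the red die to put away: a 20 mm cube with white pips, about 12 g. It starts flat on the felt floor of the dice tower's catch tray, its centre 17 to 26 mm in front of the tower's face, its sides turned up to 0.3 rad from the tower's. z of this point is the die's upright axis, x and y are square to its sides.
- tower: black plastic dice tower of stacked tiers, fixed. Origin on the table under the middle of its front face; own -x points out of the mouth over the catch tray, z up. Shaft 100 mm wide (y), 85 mm deep (to +x). A mouth in the face, 70 mm wide, reaches 52 mm above the table; above it the face is plain up to 155 mm, then a flared hopper up to 196 mm high overhangs the face by 12 mm.
- tower_tray (a point): centre of the felt floor of the tower's catch tray, 4 mm above the table and 57 mm in front of the tower's face, axes as the tower's. Inside, the catch tray is 130 mm wide (y) and reaches from the face 114 mm out; rim 20 mm above the table, walls 4 mm thick.
- tray_in (a point): centre of the inner floor of the wooden checker tray (fixed), 6 mm above the table; x points away from the robot to the hinged side, y along the hinge, z up. Inside 108 mm (x) by 260 mm (y); walls 7 mm thick, 25 mm high above this floor; green felt. Checkers and a die lie in two loose rows of four, 48 mm (x) by 60 mm (y) apart; one of the eight places is empty, which one changes.
- flap (a joint): angle of the tray's wooden flap, rad: 0 shut on the walls, 1.48 to 1.72 open at the start (about upright). Panel 122 mm from hinge to free edge, 274 mm along the hinge, 7 mm thick, 140 g. The hinge is stiff: the flap stays where it is left and takes about 1 to 2 N at the free edge to move.
- flap_hinge (a point): middle of the flap's hinge line, which runs along the tray's y, 61 mm from the tray's centre on the far side and 25 mm above the tray's inner floor; the flap's inner face passes through it
- flap_edge (a point): middle of the flap's free edge, on its outer face (up when shut; looking away from the robot when open). A brass thumb tab, 36 mm wide and as thick as the panel, stands out 11 mm beyond the edge here.
- checker1_center (a point): centre of checker 1, a round wooden piece 34 mm in diameter and 9 mm thick, 11 g, lying flat in the tray on the floor
- checker2_center (a point): centre of checker 2, a round wooden piece 34 mm in diameter and 9 mm thick, 11 g, lying flat in the tray on the floor
- checker3_center (a point): centre of checker 3, a round wooden piece 34 mm in diameter and 9 mm thick, 11 g, lying flat in the tray on the floor
- checker4_center (a point): centre of checker 4, a round wooden piece 34 mm in diameter and 9 mm thick, 11 g, lying flat in the tray on the floor
- checker5_center (a point): centre of checker 5, a round wooden piece 34 mm in diameter and 9 mm thick, 11 g, lying flat in the tray on the floor
- checker6_center (a point): centre of checker 6, a round wooden piece 34 mm in diameter and 9 mm thick, 11 g, lying flat in the tray on the floor
- checker7_center (a point): centre of checker 7, a round wooden piece 34 mm in diameter and 9 mm thick, 11 g, lying flat in the tray on top of checker 1
- checker8_center (a point): centre of checker 8, a round wooden piece 34 mm in diameter and 9 mm thick, 11 g, lying flat in the tray on top of checker 2
- die_a_center (a point): centre of the other red die (20 mm cube), already in the tray, flat on its floor
- tea_glass_center (a point): centre, half-way up, of the empty slim-waisted tea glass, 88 mm tall, 53 mm across the rim, standing on a loose white saucer 110 mm across; its z axis is the glass's own
- bell_button (a joint): travel of the bell's press button, m: 0 up, 0.004 fully pressed (about 3 N)
- bell_top (a point): top of the button of the chrome table bell (fixed; base 84 mm across, dome 78 mm across, button top 55 mm above the table)
Things that resemble listed ones, but are neither listed nor needed, are in the scene too. What is shaped like the part that bears checker7_center but blue or turquoise is not meant.

How it is judged:
By the outcome, as a careful person would: the job done as asked, in the order asked, and still so for the second after the job is handed in, with the robot touching nothing.
It also fails if it takes over 70 s, if anything falls off the work surface, if the arm or the gripper's body presses on something with over 40 N, if the wrist force passes 120 N, or if a joint passes its speed limit or range.

ROBOT

A 7-joint arm with a two-finger parallel gripper is mounted at the origin on the work surface. World frame = base frame: x ahead of the robot, y to its left, z up, the work surface at z = 0. Lengths are in m, angles in rad, forces in N, time in s.
With the tool pointing down it reaches from about 0.35 to 0.9 m from the base axis. Payload 8.1 kg.
Tool frame: the origin (TCP) lies at the very end of the fingers, on their centre line; the grasp point (between the pads) lies 19 mm behind it; z points along the fingers, x is the direction in which the jaws open and shut, and the axes are right-handed (so a half turn about z gives the same grasp; the last joint's range is limited). The gripper opens to 92 mm and grips with 3 to 60 N. Pads are 19 mm wide; open, the fingers measure 130 mm over their backs; the gripper's body (75 mm by 190 mm) begins 47 mm behind the grasp point.
Start: joints at [-1.394, 0.434, 0.025, 1.573, -0.012, 1.134, -0.075], TCP at [0.173, 0.601, 0.227] pointing down, gripper open.
Joint ranges: [-2.62, 2.62], [-0.44, 2.09], [-1.27, 1.32], [0.08, 2.57], [-1.32, 4.46], [0.12, 2], [-2.74, 2.74]. Speed limits (rad/s): [2.22, 2.22, 3.01, 3.01, 3.14, 3.14, 3.14].

INTERFACE

Orientations are given as a rotation vector (axis times angle).
In Python, from cell import status, viewer, arm gives the robot as it stands.
- The arm moves only by the tool jog_arm, never from a script. Its argument "commands" is text: rows parted by semicolons, each of 7 numbers parted by spaces: the closure, from -1 (fully open) to 1 (shut), then the shift along the world's x, y, z normalised to -1 to 1, where 1 is 0.3 m, then the turn, a rotation vector about the world's x, y, z normalised to -1 to 1, where 1 is 2 pi rad. In form: jaw dx dy dz wx wy wz; .... A call has exactly 5 rows; each row shifts and turns the commanded pose from where the row before left it; what a row does not reach is not made up. A row lasts 1/10 s, in which the tool goes at most 50 mm and 8.59 degrees, less where a joint would pass 70% of its speed; a pose out of reach is approached as far as the arm can. A call with a number of a shift or a turn outside -1 to 1 is refused whole. A call with a gripper value outside its range is refused whole. The fingers move at their own pace and stop on an object; "force" is the grip in N (left out, the last holds). Time passes only in rows, so rows that do not move let the fingers close, or fill a call up. It gives the time, the measured TCP pose, the force and the opening at its end, in the units of the state.
- status.observe(): the state, without advancing time (a new reading comes with each control period).
- viewer.get_image(name): name is "scene" or "top" or "wrist"; returns a dict with "pixels" (420x560x3 uint8, red, green, blue), "z_map" (420x560 float32, m along the optical axis (not along the pixel's ray), 0 where there is no reading), "camera_matrix" (3x3 intrinsics, pixels), "R" (3x3) and "t" (3): a world point X has camera coordinates R X + t. Camera axes: x right, y down, z forward; pixel columns grow to the right and rows downward; lengths in m; the calibration is good to about 2 mm. The wrist camera is an equidistant fisheye: a pixel r from the principal point sees the ray r / f radians off the axis. A picture is of the moment at which its call begins.
- arm.sign_off(): hands the job in, once; it reports no verdict.
The state is a dict: "clock": time; "joints": joint angles; "dq": joint speeds; "joint_efforts": joint torques, N m; "position": TCP position; "ee_rot": TCP orientation; "force": force on the tool from outside, world axes, zero at the start; "ft_torque": the same for the moment, N m; "width": opening from 0.0 (shut) to 1.0 (fully open).
Only numpy, scipy, OpenCV 4.12 (cv2) and the standard library are available. Lean on these libraries where they do the work, as an engineer would, in place of code of your own. Each camera call takes 0.05 s, during which the arm holds its last target. There are 200 camera calls.

## Working session

There is one attempt and no reset: what is moved stays moved. The work goes in short steps, Python scripts to look and compute and a tool call to move; the robot and the scene stay as the last step left them, time stands still between calls to the robot, and variables do not carry over. Pictures are saved under pics/ and viewed, about 8 in all and at most 12, crops included, and the job is handed in when it is done.

Besides the shell and the picture viewer there is one more tool, called after "Emit:" by a JSON object that holds its "api" and its "payload", one argument or row to a line. jog_arm: Moves the arm, as the interface text tells. Scaled input: -1 to 1 covers 0.3 m each way for a shift and 2 pi rad each way for a turn. Its arguments: {"type":"object","properties":{"commands":{"type":"string"},"force":{"type":"number"}},"required":["commands"]}

```bash
mkdir -p pics; cat > h.py <<'E'
import numpy as np, cv2
from cell import status, viewer, arm
def grab(n,save=None):
    d=viewer.get_image(n); np.savez(f'{n}.npz',**d)
    if save: cv2.imwrite(f'pics/{save}.png',cv2.cvtColor(d['pixels'],cv2.COLOR_RGB2BGR))
    return d
def load(n): return dict(np.load(f'{n}.npz'))
def ray(d,uv):
    K=d['camera_matrix']; R=d['R']; r=R.T@np.linalg.solve(K,[uv[0],uv[1],1.]); return -R.T@d['t'], r
def onplane(d,uv,z):
    c,r=ray(d,uv); return c+r*(z-c[2])/r[2]
def bydepth(d,uv):
    c,r=ray(d,uv); return c+r*d['z_map'][int(round(uv[1])),int(round(uv[0]))]
def proj(d,X):
    p=d['camera_matrix']@(d['R']@np.asarray(X)+d['t']); return p[:2]/p[2]
E
python3 - <<'E'
from h import *
print(status.observe())
a=grab('scene','scene0');b=grab('top','top0')
for d in(a,b): print(d['camera_matrix'],d['R'],d['t'])
E
```

```text
{'clock': 0.0, 'joints': array([-1.3936313 ,  0.43522967,  0.02497158,  1.57412846, -0.01159551,
        1.13397084, -0.07513315]), 'dq': array([ 8.83198800e-04,  8.64414949e-04, -1.00716948e-03, -1.56913437e-03,
        1.01450968e-03, -6.56472140e-04, -3.03830542e-05]), 'joint_efforts': array([-2.38818866e-04, -6.67839217e+01,  9.84774157e-01, -3.14458930e+01,
       -6.05416973e-02,  4.31423611e-02,  1.70857606e-04]), 'position': array([0.17249417, 0.60018385, 0.22592867]), 'ee_rot': array([ 2.50870995e+00,  1.88924432e+00, -1.84758350e-03]), 'force': array([ 0.97984255,  0.26319314, -0.00177783]), 'ft_torque': array([-0.02707555, -0.02791436,  0.07301173]), 'width': 1.0013442314080891}
[[474.65600821   0.         283.86334969]
 [  0.         474.65600821 206.33669687]
 [  0.           0.           1.        ]] [[ 0.69782368  0.71625583  0.00443866]
 [ 0.49060213 -0.47344354 -0.73154683]
 [-0.52187323  0.51266832 -0.68177674]] [-0.32447834 -0.24678529  1.39599463]
[[481.39093751   0.         283.78916052]
 [  0.         481.39093751 202.1669411 ]
 [  0.           0.           1.        ]] [[ 0.06631695 -0.99778326  0.00553456]
 [-0.97515615 -0.065986   -0.21146234]
 [ 0.21135879  0.00862647 -0.97737048]] [-0.08349226  0.53891823  0.96309873]
```

View pics/scene0.png

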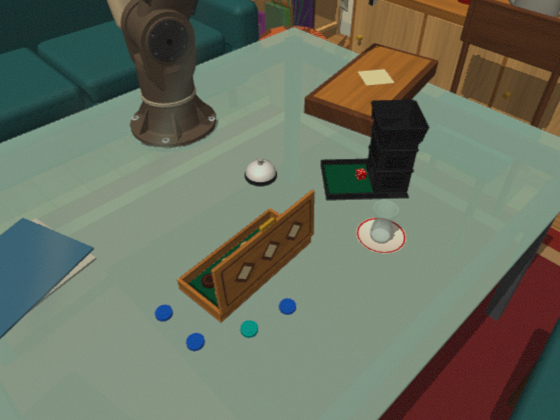

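View pics/top0.png

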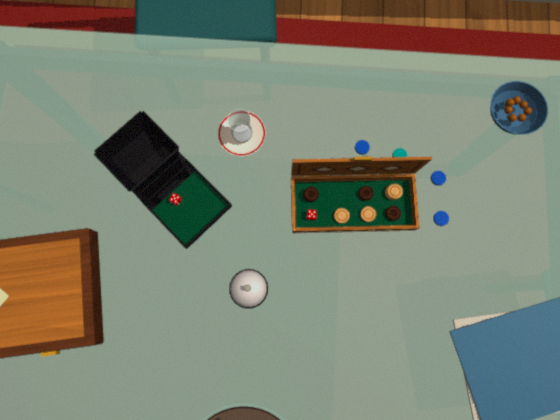

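Top view: candidate red dice are at (175,199), on felt at the tower's foot (the one wanted), and (312,215) in the tray (die_a). In the tray the empty place is about (340,193), far row, second from the left. The glass is at (241,132) and the bell at (248,288). Next I'll measure and take a close crop.

```bash
python3 - <<'E'
from h import *
b=load('top'); a=load('scene')
im=b['pixels']; hsv=cv2.cvtColor(im,cv2.COLOR_RGB2HSV)
def blobs(m,mn=15):
    n,l,s,c=cv2.connectedComponentsWithStats(m.astype(np.uint8)); return [(c[i],s[i]) for i in range(1,n) if s[i][4]>=mn]
red=((hsv[...,0]<8)|(hsv[...,0]>172))&(hsv[...,1]>150)&(hsv[...,2]>90)
for c,s in blobs(red):
    if s[4]<600: print('red',c.round(1),s, onplane(b,c,.024).round(4), bydepth(b,c).round(4))
g=(hsv[...,0]>60)&(hsv[...,0]<85)&(hsv[...,1]>130)&(hsv[...,2]<110)
for c,s in blobs(g,300):
    l=cv2.connectedComponents(g.astype(np.uint8))[1]; 
    m=(l==l[int(c[1]),int(c[0])]) if g[int(c[1]),int(c[0])] else g
    pts=np.argwhere(m)[:,::-1].astype(np.float32); bx=cv2.boxPoints(cv2.minAreaRect(pts))
    print('green',c.round(1),s,bx.round(1).tolist())
    for p in bx: print('  ',onplane(b,p,.005).round(4))
for n,uv in dict(glass=(241,132),bell=(245,288),h1=(295,180),h2=(413,180),c1=(293,231),c2=(417,229),f1=(292,160),f2=(430,158),tab=(362,157)).items(): print(n,bydepth(b,uv).round(4))
for uv in [(311,194),(366,193),(395,191),(342,215),(369,213),(393,213)]: print('chk',uv,bydepth(b,uv).round(4))
c1=cv2.resize(im[100:260,90:290],None,fx=2,fy=2,interpolation=cv2.INTER_CUBIC); c2=cv2.resize(im[140:240,280:440],None,fx=2.5,fy=2.5,interpolation=cv2.INTER_CUBIC)
o=np.zeros((320,800,3),np.uint8); o[:,:400]=c1; o[:250,400:]=c2; cv2.imwrite('pics/crop1.png',o[...,::-1])
E
```

```text
red [76.9 27.8] [ 52  26  42   5 110] [0.9399 0.471  0.024 ] [ 1.3924  0.8604 -0.7384]
red [175.  198.5] [169 193  13  12  75] [0.5427 0.1917 0.024 ] [0.5423 0.1912 0.0259]
red [311.2 213.9] [307 209  10  10  70] [ 0.5285 -0.1085  0.024 ] [ 0.5286 -0.1085  0.0237]
green [190.6 207.9] [ 153  171   75   74 2707] [[151.39999389648438, 210.1999969482422], [194.39999389648438, 169.0], [228.3000030517578, 204.39999389648438], [185.3000030517578, 245.60000610351562]]
   [0.5167 0.2454 0.005 ]
   [0.6177 0.1603 0.005 ]
   [0.5413 0.0763 0.005 ]
   [0.4432 0.1617 0.005 ]
green [350.5 202.5] [ 296  180  116   47 3531] [[295.3999938964844, 182.10000610351562], [410.29998779296875, 179.6999969482422], [411.20001220703125, 224.0], [296.29998779296875, 226.39999389648438]]
   [ 0.6027 -0.0698  0.005 ]
   [ 0.6259 -0.3284  0.005 ]
   [ 0.5244 -0.3316  0.005 ]
   [ 0.5019 -0.078   0.005 ]
glass [0.6841 0.0537 0.0841]
bell [0.3592 0.02   0.056 ]
h1 [ 0.6035 -0.0684  0.0198]
h2 [ 0.6187 -0.3282  0.0294]
c1 [ 0.4877 -0.071   0.0272]
c2 [ 0.5117 -0.3409  0.0182]
f1 [ 0.6065 -0.0585  0.1577]
f2 [ 0.6311 -0.3289  0.1511]
tab [ 0.6206 -0.1937  0.1616]
chk (311, 194) [ 0.5724 -0.1054  0.0265]
chk (366, 193) [ 0.5853 -0.2276  0.0167]
chk (395, 191) [ 0.5916 -0.2895  0.027 ]
chk (342, 215) [ 0.5321 -0.1764  0.0164]
chk (369, 213) [ 0.5408 -0.2357  0.0155]
chk (393, 213) [ 0.5443 -0.2885  0.0157]
```

View pics/crop1.png

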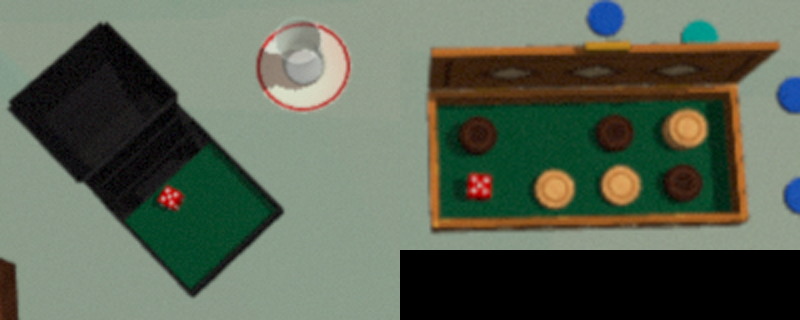

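Close crop confirms the choice: the red die on the tower's felt (crop 171,198) stands against the tower face, turned a little. The tray's empty spot is at crop ≈(545,133), i.e. top ≈(338,193). Because of the tower face and the upright flap I'll grip with the jaws along tower y and the tool leaned back. I'll write a small planner for the row increments.

```bash
cat >> h.py <<'E'
from scipy.spatial.transform import Rotation as Ro
TY,TRY=.832,.089   # yaw of tower, tray
def tool(yaw,th):
    x=np.array([-np.sin(yaw),np.cos(yaw),0]); f=np.array([np.cos(yaw),np.sin(yaw),0])
    z=np.sin(th)*f-np.cos(th)*np.array([0,0,1]); return np.c_[x,np.cross(z,x),z]
def plan(pos,Rt,n,start=None):
    s=start or status.observe(); dp=(np.asarray(pos)-s['position'])/n/.3
    w=(Ro.from_matrix(Rt)*Ro.from_rotvec(s['ee_rot']).inv()).as_rotvec()/n
    print('rows',n,'mm/row',(np.linalg.norm(dp)*300).round(1),'deg/row',np.degrees(np.linalg.norm(w)).round(2)); print(dp.round(4),(w/2/np.pi).round(4))
E
python3 - <<'E'
from h import *
plan([.47,.11,.226],tool(TY,np.radians(30)),15)
b=load('top')
# tower face / flap checks
for n,uv in dict(t1=(143,113),t2=(177,155),t3=(133,190),t4=(97,154),w1=(231,205),w2=(187,246)).items(): print(n,bydepth(b,uv).round(4))
E
```

```text
rows 15 mm/row 38.2 deg/row 4.65
[ 0.0661 -0.1089 -0.    ] [ 0.0016 -0.0056  0.0115]
t1 [0.6669 0.2288 0.1996]
t2 [0.5987 0.1634 0.1665]
t3 [0.5177 0.2293 0.1951]
t4 [0.5836 0.3078 0.1891]
w1 [0.5393 0.0696 0.01  ]
w2 [0.4413 0.1556 0.0166]
```

Emit:
{"api": "jog_arm", "payload": {
  "commands": "-1 0.066 -0.109 0 0.0016 -0.0056 0.0115;-1 0.066 -0.109 0 0.0016 -0.0056 0.0115;-1 0.066 -0.109 0 0.0016 -0.0056 0.0115;-1 0.066 -0.109 0 0.0016 -0.0056 0.0115;-1 0.066 -0.109 0 0.0016 -0.0056 0.0115"
}}

```text
clock: 0.6
position: [0.2721, 0.4357, 0.2264]
ee_rot: [2.072, 2.258, 0.262]
force: [1.4, 0.1, -0.1]
width: 1.002
```

Emit:
{"api": "jog_arm", "payload": {
  "commands": "-1 0.066 -0.109 0 0.0016 -0.0056 0.0115;-1 0.066 -0.109 0 0.0016 -0.0056 0.0115;-1 0.066 -0.109 0 0.0016 -0.0056 0.0115;-1 0.066 -0.109 0 0.0016 -0.0056 0.0115;-1 0.066 -0.109 0 0.0016 -0.0056 0.0115"
}}

```text
clock: 1.1
position: [0.371, 0.2722, 0.2267]
ee_rot: [1.574, 2.519, 0.504]
force: [1.2, 0.7, 0.9]
width: 0.999
```

Emit:
{"api": "jog_arm", "payload": {
  "commands": "-1 0.066 -0.109 0 0.0016 -0.0056 0.0115;-1 0.066 -0.109 0 0.0016 -0.0056 0.0115;-1 0.066 -0.109 0 0.0016 -0.0056 0.0115;-1 0.066 -0.109 0 0.0016 -0.0056 0.0115;-1 0.066 -0.109 0 0.0016 -0.0056 0.0115"
}}

```text
clock: 1.6
position: [0.4366, 0.1632, 0.2251]
ee_rot: [1.218, 2.65, 0.642]
force: [-0.5, 0.9, 1.0]
width: 1.0
```

```bash
sed -i 's/TY,TRY=.832/TY,TRY=.855/' h.py; python3 - <<'E'
from h import *
w=grab('wrist','wrist1'); s=status.observe(); print(s['clock'],s['position'],s['joints'].round(2)); print(w['camera_matrix'],w['R'],w['t'])
p=[.5425,.1917,.020]
R=tool(TY,np.radians(30)); plan(np.array(p)-.09*R[:,2],R,5)
E
```

```text
1.65 [0.43834602 0.16034755 0.22522139] [-0.9  -0.07  0.59  2.31 -0.37  0.5   2.27]
[[325.1922621    0.         281.41836416]
 [  0.         325.1922621  212.92818249]
 [  0.           0.           1.        ]] [[-0.65657807  0.7532643   0.03870577]
 [ 0.59025493  0.48118909  0.64811742]
 [ 0.46957892  0.44838595 -0.76055616]] [ 0.15588647 -0.45732282  0.06177759]
rows 5 mm/row 29.5 deg/row 1.7
[ 0.0497 -0.0017 -0.0849] [ 0.0007 -0.0021  0.0041]
```

View pics/wrist1.png

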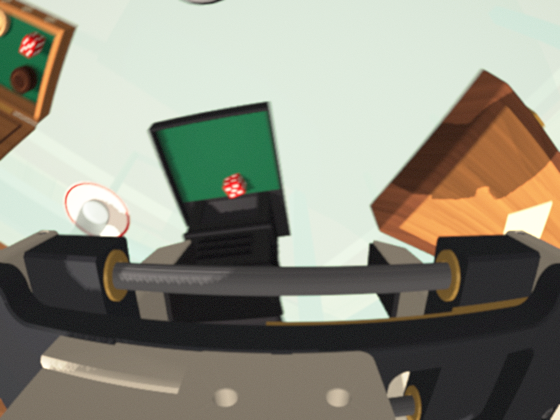

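The die is at wrist (234,186), clear between the tower face and the felt, and the camera is on the side away from the tower. I'll come closer, then measure the die's yaw.

Emit:
{"api": "jog_arm", "payload": {
  "commands": "-1 0.04 -0.02 -0.06 0.0007 -0.0021 0.0041;-1 0.04 -0.02 -0.06 0.0007 -0.0021 0.0041;-1 0.04 -0.02 -0.06 0.0007 -0.0021 0.0041;-1 0.04 -0.02 -0.06 0.0007 -0.0021 0.0041;-1 0 0 0 0.0007 -0.0021 0.0041"
}}

```text
clock: 2.15
position: [0.462, 0.1487, 0.1845]
ee_rot: [1.1, 2.678, 0.656]
force: [0.1, -0.5, 0.1]
width: 0.998
```

```bash
cat >> h.py <<'E'
def wray(d,uv):
    K=d['camera_matrix']; v=(np.asarray(uv,float)-K[:2,2])/K[0,0]; th=np.linalg.norm(v)+1e-12
    r=d['R'].T@np.r_[np.sin(th)*v/th,np.cos(th)]; return -d['R'].T@d['t'],r
def wplane(d,uv,z):
    c,r=wray(d,uv); return c+r*(z-c[2])/r[2]
def wproj(d,X):
    p=d['R']@np.asarray(X)+d['t']; th=np.arctan2(np.hypot(*p[:2]),p[2]); return d['camera_matrix'][:2,2]+d['camera_matrix'][0,0]*th*p[:2]/np.hypot(*p[:2])
def rectify(d,c0,half,z,yaw,s):  # resample wrist picture on horizontal plane z, s px/m
    n=int(2*half*s); g=(np.arange(n)/s-half); ex=np.array([np.cos(yaw),np.sin(yaw)]); ey=np.array([-ex[1],ex[0]])
    m=np.array([[wproj(d,np.r_[c0+a*ex-b*ey,z]) for a in g] for b in g],np.float32)
    return cv2.remap(d['pixels'],m[...,0],m[...,1],cv2.INTER_CUBIC)
E
python3 - <<'E'
from h import *
w=grab('wrist'); s=status.observe(); print(s['clock'],s['position'],s['joints'].round(2),s['ee_rot'])
hsv=cv2.cvtColor(w['pixels'],cv2.COLOR_RGB2HSV)
m=((hsv[...,0]<8)|(hsv[...,0]>172))&(hsv[...,1]>140)&(hsv[...,2]>80)
u0=wproj(w,[.5425,.1917,.02]); print('expected px',u0)
n,l,st,c=cv2.connectedComponentsWithStats(cv2.morphologyEx(m.astype(np.uint8),cv2.MORPH_CLOSE,np.ones((5,5))))
for i in range(1,n):
    if st[i][4]>60: print(c[i],st[i],wplane(w,c[i],.018))
r=rectify(w,np.array([.5425,.1917]),.06,.024,TY,4000)
x,y=u0.astype(int); cr=cv2.resize(w['pixels'][max(y-60,0):y+60,x-80:x+80],(427,320))
o=np.zeros((480,800,3),np.uint8); o[:,:480]=r; o[:427-107,480:]=cr[:,:320]; cv2.imwrite('pics/rect1.png',o[...,::-1])
E
```

```text
2.2 [0.4619597  0.14730242 0.18477204] [-0.35  0.08  0.13  2.31 -0.69  0.43  2.73] [1.10110425 2.67659036 0.65687491]
expected px [255.76017396 195.52775886]
[36.63850688 13.46365422] [ 23   0  30  29 509] [ 0.52876769 -0.10853865  0.018     ]
[255.41468683 195.0712743 ] [244 181  24  28 463] [0.54354332 0.19200534 0.018     ]
```

View pics/rect1.png

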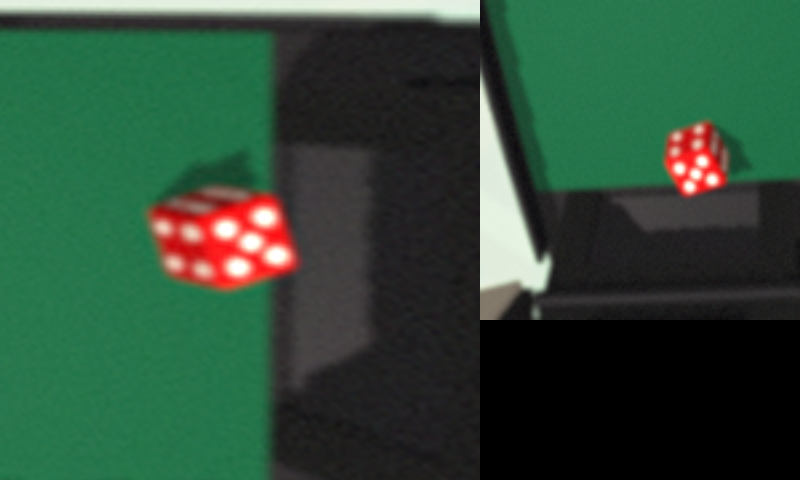

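The die sits about +0.3 rad from the tower's axes at (0.5425, 0.1917); the top and wrist views agree to 1 mm. Joint 7 is at its limit this way round, so I'll flip the jaws by half a turn about the tool axis and use more tilt.

```bash
cat >> h.py <<'E'
def flip(R): return R@np.diag([-1,-1,1.])
E
python3 - <<'E'
from h import *
s=status.observe(); R0=Ro.from_rotvec(s['ee_rot']).as_matrix(); print(R0[:,2])
Rt=flip(tool(1.055,np.radians(38)))
w=(Ro.from_matrix(Rt)*Ro.from_matrix(R0).inv()).as_rotvec(); print(w,np.linalg.norm(w), w@R0[:,2])
plan([.50,.12,.20],Rt,25)
E
```

```text
[ 0.31891461  0.33207462 -0.88770486]
[ 0.94941621  1.27037547 -2.44775014] 2.91662917710483 2.8975218519358465
rows 25 mm/row 2.0 deg/row 6.68
[ 0.0051 -0.0036  0.002 ] [ 0.006   0.0081 -0.0156]
```

Sign is right (positive about the tool axis, so joint 7 falls).

Emit:
{"api": "jog_arm", "payload": {
  "commands": "-1 0.005 -0.004 0.002 0.006 0.0081 -0.0156;-1 0.005 -0.004 0.002 0.006 0.0081 -0.0156;-1 0.005 -0.004 0.002 0.006 0.0081 -0.0156;-1 0.005 -0.004 0.002 0.006 0.0081 -0.0156;-1 0.005 -0.004 0.002 0.006 0.0081 -0.0156"
}}

```text
clock: 2.7
position: [0.4696, 0.1425, 0.1884]
ee_rot: [-1.898, -2.372, -0.709]
force: [0.4, -0.2, -0.3]
width: 1.001
```

Emit:
{"api": "jog_arm", "payload": {
  "commands": "-1 0.005 -0.004 0.002 0.006 0.0081 -0.0156;-1 0.005 -0.004 0.002 0.006 0.0081 -0.0156;-1 0.005 -0.004 0.002 0.006 0.0081 -0.0156;-1 0.005 -0.004 0.002 0.006 0.0081 -0.0156;-1 0.005 -0.004 0.002 0.006 0.0081 -0.0156"
}}

```text
clock: 3.2
position: [0.4771, 0.1366, 0.1915]
ee_rot: [-2.336, -1.644, -0.631]
force: [0.6, 0.1, 0.4]
width: 1.001
```

Emit:
{"api": "jog_arm", "payload": {
  "commands": "-1 0.005 -0.004 0.002 0.006 0.0081 -0.0156;-1 0.005 -0.004 0.002 0.006 0.0081 -0.0156;-1 0.005 -0.004 0.002 0.006 0.0081 -0.0156;-1 0.005 -0.004 0.002 0.006 0.0081 -0.0156;-1 0.005 -0.004 0.002 0.006 0.0081 -0.0156"
}}

```text
clock: 3.7
position: [0.4846, 0.1306, 0.1944]
ee_rot: [-2.557, -0.869, -0.515]
force: [-0.9, 0.4, -0.4]
width: 0.999
```

Emit:
{"api": "jog_arm", "payload": {
  "commands": "-1 0.005 -0.004 0.002 0.006 0.0081 -0.0156;-1 0.005 -0.004 0.002 0.006 0.0081 -0.0156;-1 0.005 -0.004 0.002 0.006 0.0081 -0.0156;-1 0.005 -0.004 0.002 0.006 0.0081 -0.0156;-1 0.005 -0.004 0.002 0.006 0.0081 -0.0156"
}}

```text
clock: 4.2
position: [0.4921, 0.1246, 0.1974]
ee_rot: [-2.575, -0.094, -0.372]
force: [0.5, 0.1, 0.4]
width: 1.001
```

Emit:
{"api": "jog_arm", "payload": {
  "commands": "-1 0.005 -0.004 0.002 0.006 0.0081 -0.0156;-1 0.005 -0.004 0.002 0.006 0.0081 -0.0156;-1 0.005 -0.004 0.002 0.006 0.0081 -0.0156;-1 0.005 -0.004 0.002 0.006 0.0081 -0.0156;-1 0.005 -0.004 0.002 0.006 0.0081 -0.0156"
}}

```text
clock: 4.7
position: [0.4996, 0.1186, 0.2004]
ee_rot: [-2.41, 0.641, -0.21]
force: [-0.0, 0.5, -0.1]
width: 0.998
```

```bash
python3 - <<'E'
from h import *
s=status.observe(); print(s['clock'],s['position'],s['joints'].round(2)); R0=Ro.from_rotvec(s['ee_rot']).as_matrix(); print(R0)
plan([.517,.147,.084],flip(tool(1.055,np.radians(38))),10)
E
```

```text
4.7 [0.49959477 0.11862693 0.20043554] [-0.38  0.21  0.53  2.26 -1.14  0.8   0.49]
[[ 0.86905462 -0.39457219  0.29842395]
 [-0.49466545 -0.68442792  0.53559734]
 [-0.00708213 -0.61308336 -0.78998648]]
rows 10 mm/row 12.1 deg/row 0.05
[ 0.0058  0.0095 -0.0388] [-0.     -0.0001  0.    ]
```

Emit:
{"api": "jog_arm", "payload": {
  "commands": "0.26 0.012 0.019 -0.078 0 0 0;0.26 0.012 0.019 -0.078 0 0 0;0.26 0.012 0.019 -0.078 0 0 0;0.26 0.012 0.019 -0.078 0 0 0;0.26 0.012 0.019 -0.078 0 0 0",
  "force": 10
}}

```text
clock: 5.2
position: [0.5098, 0.1354, 0.1073]
ee_rot: [-2.432, 0.638, -0.195]
force: [-0.6, 0.0, -2.3]
width: 0.614
```

```bash
python3 - <<'E'
from h import *
w=grab('wrist','wrist2'); s=status.observe(); print(s['clock'],s['position'],s['joints'].round(2),s['width']); R0=Ro.from_rotvec(s['ee_rot']).as_matrix(); print(R0)
print(wproj(w,[.5425,.1917,.014]),wproj(w,s['position']))
plan([.5445,.195,.013],flip(tool(1.055,np.radians(38))),5)
E
```

```text
5.25 [0.50881378 0.13659778 0.10625598] [ 0.15  0.4  -0.18  2.27 -1.31  0.51  0.68] 0.5716542677271816
[[ 0.87349331 -0.39792154  0.28047794]
 [-0.48661414 -0.69623805  0.5276924 ]
 [-0.01470076 -0.59742031 -0.80179353]]
[283.16121214 213.03680709] [277.19032814 259.7186668 ]
rows 5 mm/row 23.1 deg/row 0.32
[ 0.0238  0.0389 -0.0622] [ 0.0004 -0.0008 -0.0002]
```

View pics/wrist2.png

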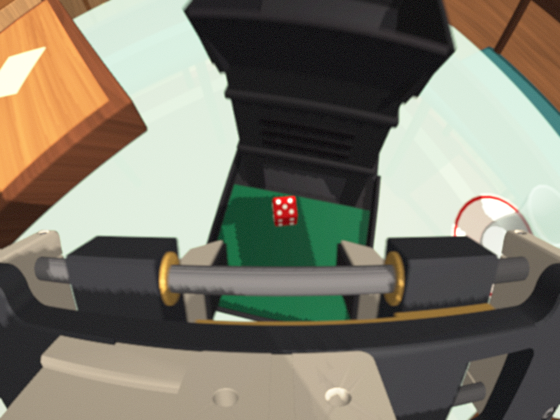

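The die is at wrist (285,211), and my position predicts (283,213), so they agree. Jaws are nearly square to it. Joint 5 is near its limit; I'll go on gently and check pose.

Emit:
{"api": "jog_arm", "payload": {
  "commands": "0.26 0.016 0.025 -0.04 0.0002 -0.0004 0;0.26 0.016 0.025 -0.04 0.0002 -0.0004 0;0.26 0.016 0.025 -0.04 0.0002 -0.0004 0;0.26 0 0 0 0 0 0;0.26 0 0 0 0 0 0"
}}

```text
clock: 5.75
position: [0.5238, 0.1568, 0.0712]
ee_rot: [-2.425, 0.637, -0.201]
force: [-0.1, 1.2, -0.4]
width: 0.368
```

```bash
python3 - <<'E'
from h import *
s=status.observe(); print(s['clock'],s['position'],s['joints'].round(2),s['width']); R0=Ro.from_rotvec(s['ee_rot']).as_matrix(); print(R0)
plan([.5445,.195,.013],flip(tool(1.055,np.radians(38))),5)
E
```

```text
5.75 [0.52381488 0.15683532 0.07117576] [ 0.43  0.56 -0.6   2.24 -1.31  0.25  0.7 ] 0.36849364945116775
[[ 0.87254879 -0.39501314  0.28744256]
 [-0.48844254 -0.69446447  0.52833984]
 [-0.00908254 -0.60140146 -0.79889536]]
rows 5 mm/row 14.5 deg/row 0.24
[ 0.0138  0.0254 -0.0388] [ 0.0004 -0.0005 -0.0002]
```

Emit:
{"api": "jog_arm", "payload": {
  "commands": "0.26 0.012 0.022 -0.035 0 0 0;0.26 0.012 0.022 -0.035 0 0 0;0.26 0.012 0.022 -0.035 0 0 0;0.26 0 0 0 0 0 0;0.26 0 0 0 0 0 0"
}}

```text
clock: 6.25
position: [0.5379, 0.1744, 0.0441]
ee_rot: [-2.43, 0.632, -0.193]
force: [-0.4, -0.3, -0.3]
width: 0.37
```

```bash
python3 - <<'E'
from h import *
s=status.observe(); print(s['clock'],s['position'],s['joints'].round(2),s['width']); R0=Ro.from_rotvec(s['ee_rot']).as_matrix(); print(R0)
plan([.5445,.195,.013],flip(tool(1.055,np.radians(38))),5)
E
```

```text
6.25 [0.53791584 0.1744485  0.04405331] [ 0.47  0.67 -0.72  2.21 -1.32  0.12  0.73] 0.37000411466402994
[[ 0.87514003 -0.39410983  0.28072649]
 [-0.48371329 -0.69781526  0.5282758 ]
 [-0.01230346 -0.59810643 -0.80132223]]
rows 5 mm/row 7.6 deg/row 0.32
[ 0.0044  0.0137 -0.0207] [ 0.0004 -0.0007 -0.0004]
```

Joints 5 and 6 are at their ends with this tilt. I'll ease to 32° tilt and 1.025 yaw (clearance to the face is still ~7 mm by my numbers).

```bash
python3 - <<'E'
from h import *
R=flip(tool(1.025,np.radians(32)))
plan(np.array([.5435,.1935,.012])-.03*R[:,2],R,3)
plan(np.array([.5435,.1935,.012]),R,5)
E
```

```text
rows 3 mm/row 3.0 deg/row 1.77
[-0.003   0.0061 -0.0073] [-0.0041  0.0016 -0.0021]
rows 5 mm/row 7.5 deg/row 1.06
[ 0.0037  0.0127 -0.0214] [-0.0025  0.001  -0.0013]
```

Emit:
{"api": "jog_arm", "payload": {
  "commands": "0.26 -0.003 0.006 -0.007 -0.0041 0.0016 -0.0021;0.26 -0.003 0.006 -0.007 -0.0041 0.0016 -0.0021;0.26 -0.003 0.006 -0.007 -0.0041 0.0016 -0.0021;0.26 0 0 0 0 0 0;0.26 0 0 0 0 0 0"
}}

```text
clock: 6.75
position: [0.5355, 0.1797, 0.0389]
ee_rot: [-2.5, 0.697, -0.201]
force: [-0.2, -1.0, 0.1]
width: 0.375
```

```bash
python3 - <<'E'
from h import *
s=status.observe(); print(s['clock'],s['position'],s['joints'].round(2),s['width'])
w=grab('wrist','wrist3')
R=flip(tool(1.025,np.radians(32)));plan(np.array([.5435,.1935,.012]),R,5)
hsv=cv2.cvtColor(w['pixels'],cv2.COLOR_RGB2HSV)
m=((hsv[...,0]<8)|(hsv[...,0]>172))&(hsv[...,1]>140)&(hsv[...,2]>80)
n,l,st,c=cv2.connectedComponentsWithStats(cv2.morphologyEx(m.astype(np.uint8),cv2.MORPH_CLOSE,np.ones((5,5))))
for i in range(1,n):
    if st[i][4]>200: print(c[i],st[i],wplane(w,c[i],.018), wproj(w,[.5425,.1917,.014]))
E
```

```text
6.75 [0.53550832 0.17970227 0.03888564] [ 0.28  0.6  -0.57  2.22 -1.32  0.12  0.61] 0.3748491800516323
rows 5 mm/row 6.2 deg/row 0.02
[ 0.0053  0.0094 -0.0178] [-0.0001  0.     -0.    ]
[282.03792415 239.87125749] [ 264  220   37   41 1002] [0.54466188 0.1926972  0.018     ] [279.84256946 244.52461011]
```

Emit:
{"api": "jog_arm", "payload": {
  "commands": "0.26 0.007 0.012 -0.021 0 0 0;0.26 0.007 0.012 -0.021 0 0 0;0.26 0.007 0.012 -0.021 0 0 0;0.26 0 0 0 0 0 0;0.26 0 0 0 0 0 0"
}}

```text
clock: 7.3
position: [0.5453, 0.1885, 0.0245]
ee_rot: [-2.504, 0.697, -0.183]
force: [0.0, 0.5, 0.1]
width: 0.372
```

```bash
python3 - <<'E'
from h import *
s=status.observe(); print(s['clock'],s['position'],s['joints'].round(3),s['force'])
R=flip(tool(1.025,np.radians(32)));plan(np.array([.5443,.1945,.012]),R,1)
E
```

```text
7.3 [0.54531599 0.18851535 0.02445423] [ 0.248  0.634 -0.543  2.191 -1.317  0.118  0.605] [0.02133573 0.50114779 0.09783951]
rows 1 mm/row 13.9 deg/row 0.77
[-0.0034  0.0199 -0.0415] [-0.0002 -0.0019 -0.001 ]
```

```bash
python3 - <<'E'
from h import *
R=flip(tool(1.0,np.radians(28)));plan(np.array([.5443,.1945,.012]),R,4)
E
```

```text
rows 4 mm/row 3.5 deg/row 1.04
[-0.0008  0.005  -0.0104] [-0.0024  0.001  -0.0012]
```

Emit:
{"api": "jog_arm", "payload": {
  "commands": "0.26 -0.001 0.005 -0.003 -0.0024 0.001 -0.0012;0.26 -0.001 0.005 -0.011 -0.0024 0.001 -0.0012;0.26 -0.001 0.005 -0.013 -0.0024 0.001 -0.0012;0.26 -0.001 0.005 -0.014 -0.0024 0.001 -0.0012;0.26 0 0 0 0 0 0"
}}

```text
clock: 7.8
position: [0.544, 0.1953, 0.0128]
ee_rot: [-2.559, 0.748, -0.187]
force: [0.7, -0.3, 0.3]
width: 0.372
```

```bash
python3 - <<'E'
from h import *
s=status.observe(); print(s['clock'],s['position'],s['joints'].round(3),s['force'])
R=flip(tool(1.0,np.radians(28)));plan(np.array([.5443,.1945,.012]),R,1)
w=grab('wrist')
cv2.imwrite('pics/wrist4.png',cv2.resize(w['pixels'][180:320,180:390],None,fx=3,fy=3,interpolation=cv2.INTER_CUBIC)[...,::-1])
E
```

```text
7.8 [0.54401467 0.19526187 0.01282425] [ 0.08   0.607 -0.402  2.189 -1.318  0.118  0.511] [ 0.67583319 -0.27662557  0.29473282]
rows 1 mm/row 1.2 deg/row 0.13
[ 0.001  -0.0025 -0.0027] [-0.      0.     -0.0004]
```

View pics/wrist4.png

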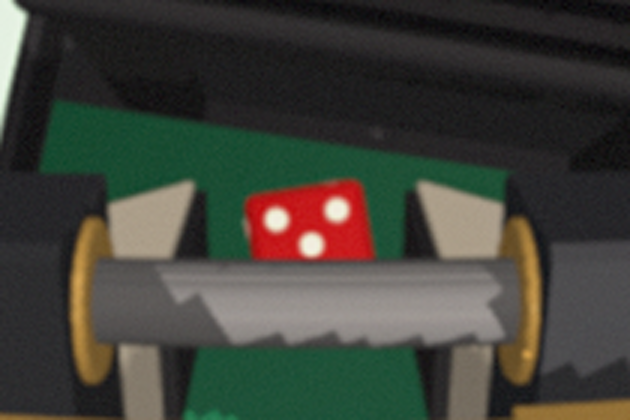

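The die (crop 310,220) sits centred between both pads, with ~0.15 rad residual turn. Closing gently.

Emit:
{"api": "jog_arm", "payload": {
  "commands": "1 0 0 -0.002 0 0 0;1 0 0 0 0 0 0;1 0 0 0 0 0 0;1 0 0 0 0 0 0;1 0 0 0 0 0 0",
  "force": 8
}}

```text
clock: 8.35
position: [0.5446, 0.194, 0.0123]
ee_rot: [-2.559, 0.75, -0.187]
force: [-0.1, 0.4, -0.2]
width: 0.237
```

```bash
python3 - <<'E'
from h import *
s=status.observe(); print(s['clock'],s['position'],s['width']*92,s['force'])
w=grab('wrist')
cv2.imwrite('pics/wrist5.png',cv2.resize(w['pixels'][180:320,180:390],None,fx=3,fy=3,interpolation=cv2.INTER_CUBIC)[...,::-1])
E
```

```text
8.35 [0.54461358 0.19398731 0.01232212] 21.815189249058832 [-0.13924075  0.36917925 -0.20854412]
```

View pics/wrist5.png

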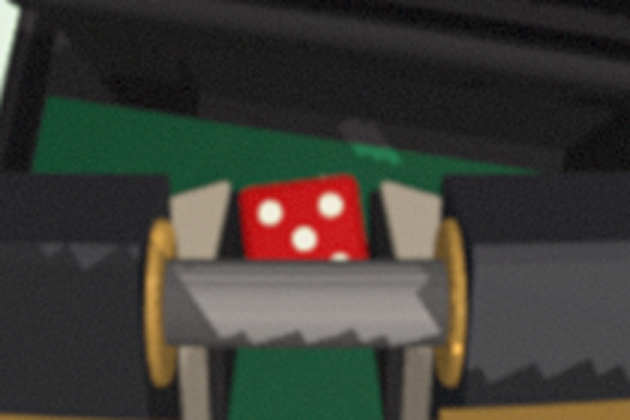

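Die (crop 303,218) is nearly gripped; opening 21.8 mm. A bit more time and grip.

Emit:
{"api": "jog_arm", "payload": {
  "commands": "1 0 0 0 0 0 0;1 0 0 0 0 0 0;1 0 0 0 0 0 0;1 0 0 0 0 0 0;1 0 0 0 0 0 0",
  "force": 15
}}

```text
clock: 8.9
position: [0.5445, 0.1942, 0.0123]
ee_rot: [-2.559, 0.75, -0.187]
force: [0.1, -0.1, 0.1]
width: 0.228
```

Emit:
{"api": "jog_arm", "payload": {
  "commands": "1 -0.008 -0.013 0.03 0 0 0;1 -0.013 -0.02 0.045 0 0 0;1 -0.017 -0.026 0.06 0 0 0;1 -0.02 -0.03 0.08 0 0 0;1 -0.02 -0.03 0.1 0 0 0"
}}

```text
clock: 9.4
position: [0.5199, 0.1583, 0.1069]
ee_rot: [-2.56, 0.75, -0.184]
force: [1.0, 0.2, -0.1]
width: 0.23
```

Emit:
{"api": "jog_arm", "payload": {
  "commands": "1 -0.02 -0.05 0.1 0 0 0;1 -0.01 -0.05 0.1 0 0 0;1 0 0 0.05 0 0 0;1 0 0 0 0 0 0;1 0 0 0 0 0 0"
}}

```text
clock: 9.9
position: [0.5118, 0.129, 0.1817]
ee_rot: [-2.559, 0.748, -0.187]
force: [-0.3, 0.0, -0.7]
width: 0.233
```

```bash
python3 - <<'E'
from h import *
s=status.observe(); print(s['clock'],s['position'],s['joints'].round(2),s['width']*92,s['force']); R0=Ro.from_rotvec(s['ee_rot']).as_matrix(); print(R0)
w=grab('wrist')
cv2.imwrite('pics/wrist6.png',cv2.resize(w['pixels'][180:320,180:390],None,fx=3,fy=3,interpolation=cv2.INTER_CUBIC)[...,::-1])
hsv=cv2.cvtColor(w['pixels'],cv2.COLOR_RGB2HSV)
m=((hsv[...,0]<8)|(hsv[...,0]>172))&(hsv[...,1]>140)&(hsv[...,2]>80); print(m[200:300,200:360].sum())
E
```

```text
9.9 [0.51184752 0.12897404 0.18168425] [-0.17  0.21  0.1   2.17 -0.78  0.6  -0.03] 21.460635482504358 [-0.2851954   0.03477095 -0.68612147]
[[ 8.42397606e-01 -4.75734591e-01  2.53066934e-01]
 [-5.38856445e-01 -7.43654162e-01  3.95742618e-01]
 [-7.41736736e-05 -4.69739382e-01 -8.82805136e-01]]
859
```

View pics/wrist6.png

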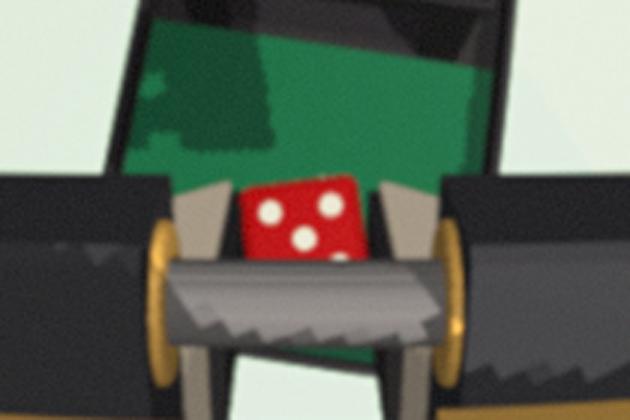

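Die is held (crop 300,215), ~0.1 rad off square but upright. Now to a hover over the tray, turning about world z only.

```bash
python3 - <<'E'
from h import *
s=status.observe(); R0=Ro.from_rotvec(s['ee_rot']).as_matrix()
R=flip(tool(TRY,np.radians(28))); plan([.545,-.172,.15],R,12)
print((R@R0.T).round(3))
E
```

```text
rows 12 mm/row 25.4 deg/row 4.36
[ 0.0093 -0.0836 -0.0086] [-0.     -0.     -0.0121]
[[ 0.612  0.791 -0.001]
 [-0.791  0.612  0.001]
 [ 0.001 -0.     1.   ]]
```

Emit:
{"api": "jog_arm", "payload": {
  "commands": "1 0.009 -0.084 0.01 0 0 -0.0121;1 0.009 -0.084 0.01 0 0 -0.0121;1 0.009 -0.084 0 0 0 -0.0121;1 0.009 -0.084 0 0 0 -0.0121;1 0.009 -0.084 0 0 0 -0.0121"
}}

```text
clock: 10.45
position: [0.5254, 0.0007, 0.1871]
ee_rot: [-2.39, 1.238, -0.307]
force: [0.2, -0.3, -0.1]
width: 0.229
```

Emit:
{"api": "jog_arm", "payload": {
  "commands": "1 0.009 -0.084 0 0 0 -0.0121;1 0.009 -0.084 0 0 0 -0.0121;1 0.009 -0.084 0 0 0 -0.0121;1 0.009 -0.084 0 0 0 -0.0121;1 0.009 -0.084 -0.02 0 0 -0.0121"
}}

```text
clock: 10.95
position: [0.5394, -0.1257, 0.1821]
ee_rot: [-2.14, 1.689, -0.422]
force: [0.5, 0.4, 0.9]
width: 0.227
```

Emit:
{"api": "jog_arm", "payload": {
  "commands": "1 0.009 -0.084 -0.04 0 0 -0.0121;1 0.009 -0.084 -0.04 0 0 -0.0121;1 0 0 -0.02 0 0 0;1 0 0 0 0 0 0;1 0 0 0 0 0 0"
}}

```text
clock: 11.45
position: [0.5442, -0.1742, 0.1513]
ee_rot: [-2.024, 1.855, -0.461]
force: [-0.1, -0.9, -0.1]
width: 0.228
```

```bash
python3 - <<'E'
from h import *
w=grab('wrist','wrist7'); s=status.observe(); print(s['clock'],s['position'],s['joints'].round(2),s['width']*92,s['force'])
for n,X in dict(c1=[.5724,-.1054,.024],c2=[.5853,-.2276,.015],n1=[.5321,-.1764,.015],goal=[.580,-.169,.006]).items(): print(n,wproj(w,X).round(0))
plan([.5825,-.169,.06],flip(tool(TRY,np.radians(28))),5)
E
```

```text
11.5 [ 0.54447425 -0.17394875  0.15172809] [ 0.07  0.26  0.33  2.22 -0.94  0.37 -0.28] 21.168013273590613 [-0.27580287  0.87703091  0.12086202]
c1 [211. 237.]
c2 [340. 236.]
n1 [282. 287.]
goal [279. 238.]
rows 5 mm/row 19.9 deg/row 0.01
[ 0.0254  0.0033 -0.0612] [-0. -0.  0.]
```

View pics/wrist7.png

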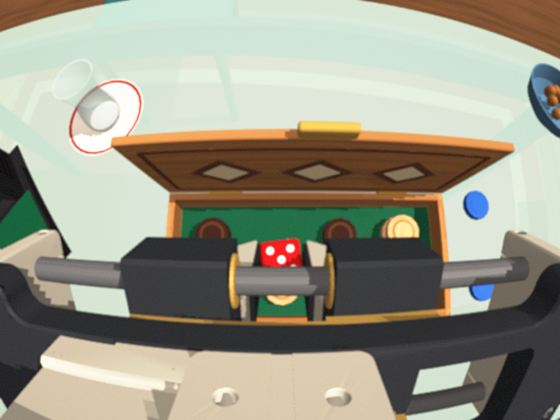

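The hover shows the die (281,252) in line with the empty place between checkers at (212,231) and (340,231); the place lies at about (277,238) as computed. Going down.

Emit:
{"api": "jog_arm", "payload": {
  "commands": "1 0.026 0.004 -0.061 0 0 0;1 0.026 0.004 -0.061 0 0 0;1 0.026 0.004 -0.061 0 0 0;1 0.026 0.004 -0.061 0 0 0;1 0.026 0.004 -0.061 0 0 0"
}}

```text
clock: 12.0
position: [0.5844, -0.1672, 0.061]
ee_rot: [-2.027, 1.85, -0.458]
force: [1.8, -31.1, -6.1]
width: 0.23
```

Emit:
{"api": "jog_arm", "payload": {
  "commands": "1 0 0 0 0 0 0;1 0 0 -0.03 0 0 0;1 0 0 -0.03 0 0 0;1 0 0 0 0 0 0;1 0 0 0 0 0 0"
}}

```text
clock: 12.5
position: [0.5866, -0.171, 0.0499]
ee_rot: [-2.032, 1.856, -0.444]
force: [-0.8, 0.2, 1.0]
width: 0.229
```

```bash
python3 - <<'E'
from h import *
s=status.observe(); print(s['clock'],s['position'],s['joints'].round(3),s['width']*92,s['force'])
plan([.5825,-.168,.015],flip(tool(TRY,np.radians(28))),3)
plan([.5825,-.168,.015],flip(tool(1.0,np.radians(28)))@np.eye(3),3)
E
```

```text
12.5 [ 0.58662769 -0.17097338  0.04990952] [ 0.419  0.502 -0.145  2.175 -1.317  0.118  0.117] 21.081990174650727 [-0.77110443  0.23033974  1.04358448]
rows 3 mm/row 11.8 deg/row 0.28
[-0.0046  0.0033 -0.0388] [-0.0002 -0.0007 -0.0002]
rows 3 mm/row 11.8 deg/row 17.34
[-0.0046  0.0033 -0.0388] [ 0.0001 -0.0008  0.0482]
```

A transient −31 N along y appeared (the elbow swung toward joints 5/6 limits); it is zero now. Rotating the heading +0.22 about world z lessens the radial tilt (as at the tower) and keeps the die flat.

```bash
python3 - <<'E'
from h import *
plan([.5815,-.168,.050],flip(tool(TRY+.22,np.radians(28))),4)
E
```

```text
rows 4 mm/row 1.5 deg/row 3.12
[-0.0043  0.0025  0.0001] [-0.0001 -0.0006  0.0086]
```

Emit:
{"api": "jog_arm", "payload": {
  "commands": "1 -0.0043 0.0025 0 -0.0001 -0.0006 0.0086;1 -0.0043 0.0025 0 -0.0001 -0.0006 0.0086;1 -0.0043 0.0025 0 -0.0001 -0.0006 0.0086;1 -0.0043 0.0025 0 -0.0001 -0.0006 0.0086;1 0 0 0 0 0 0"
}}

```text
clock: 13.0
position: [0.5813, -0.1687, 0.0499]
ee_rot: [-2.194, 1.605, -0.401]
force: [-0.1, -0.9, 0.4]
width: 0.23
```

```bash
python3 - <<'E'
from h import *
s=status.observe(); print(s['clock'],s['position'],s['joints'].round(3),s['width']*92,s['force'])
plan([.5815,-.168,.022],flip(tool(TRY+.22,np.radians(28))),3)
E
```

```text
13.0 [ 0.58129972 -0.16873722  0.04991494] [ 0.491  0.519 -0.149  2.147 -1.194  0.245  0.251] 21.15060522121426 [-0.08830472 -0.85119819  0.42518773]
rows 3 mm/row 9.3 deg/row 0.03
[ 0.0002  0.0008 -0.031 ] [-0.      0.0001  0.0001]
```

Emit:
{"api": "jog_arm", "payload": {
  "commands": "1 0 0.001 -0.03 0 0 0;1 0 0.001 -0.03 0 0 0;1 0 0.001 -0.03 0 0 0;1 0 0 0 0 0 0;1 0 0 0 0 0 0"
}}

```text
clock: 13.5
position: [0.5813, -0.1668, 0.0228]
ee_rot: [-2.193, 1.606, -0.399]
force: [-0.2, -0.1, 0.2]
width: 0.227
```

```bash
python3 - <<'E'
from h import *
s=status.observe(); print(s['clock'],s['position'],s['joints'].round(3),s['width']*92,s['force'])
plan([.5815,-.168,.015],flip(tool(TRY+.22,np.radians(28))),2)
E
```

```text
13.5 [ 0.58131251 -0.16683254  0.02282278] [ 0.608  0.587 -0.31   2.151 -1.276  0.141  0.364] 20.877315196274772 [-0.24004607 -0.06924018  0.17935514]
rows 2 mm/row 4.0 deg/row 0.08
[ 0.0003 -0.0019 -0.013 ] [-0.0002  0.      0.0002]
```

Emit:
{"api": "jog_arm", "payload": {
  "commands": "1 0 -0.001 -0.005 0 0 0.004;1 0 -0.001 -0.007 0 0 0.004;1 0 -0.001 -0.007 0 0 0.002;1 0 0 -0.006 0 0 0;1 0 0 0 0 0 0"
}}

```text
clock: 14.0
position: [0.5812, -0.1678, 0.0148]
ee_rot: [-2.237, 1.532, -0.381]
force: [0.0, 0.1, -0.2]
width: 0.229
```

```bash
python3 - <<'E'
from h import *
s=status.observe(); print(s['clock'],s['position'],s['joints'].round(3),s['width']*92,s['force'])
R0=Ro.from_rotvec(s['ee_rot']).as_matrix(); print(R0[:,2], R0[:,0], np.degrees(np.arccos(-R0[2,2])))
E
```

```text
14.0 [ 0.58117872 -0.16781891  0.01478742] [ 0.612  0.608 -0.291  2.134 -1.23   0.181  0.394] 21.039854860418483 [ 0.02975209  0.07652396 -0.17505912]
[ 0.43779782  0.17161675 -0.88254221] [ 0.3622006  -0.93209883 -0.00157855] 28.049433628497642
```

Emit:
{"api": "jog_arm", "payload": {
  "commands": "1 0 0 -0.001 0 0 0;0.36 0 0 0 0 0 0;0.36 0 0 0 0 0 0;0.36 0 0 0 0 0 0;0.36 0 0 0 0 0 0"
}}

```text
clock: 14.5
position: [0.5813, -0.1678, 0.0149]
ee_rot: [-2.237, 1.531, -0.381]
force: [0.1, 0.8, 0.2]
width: 0.316
```

Emit:
{"api": "jog_arm", "payload": {
  "commands": "0.36 0 0 0 0 0 0;0.36 0 0 0.01 0 0 0;0.36 -0.01 -0.004 0.03 0 0 0;0.36 -0.02 -0.008 0.05 0 0 0;0.36 -0.02 -0.008 0.05 0 0 0"
}}

```text
clock: 15.0
position: [0.566, -0.1736, 0.0573]
ee_rot: [-2.237, 1.531, -0.38]
force: [0.3, -0.4, -0.6]
width: 0.323
```

Emit:
{"api": "jog_arm", "payload": {
  "commands": "0.36 -0.04 -0.016 0.08 0 0 0;0.36 -0.06 -0.02 0.1 0 0 0;0.36 -0.1 -0.02 0.13 0 0 0;0.36 -0.1 0 0.13 0 0 0;0.36 -0.1 0 0.1 0 0 0"
}}

```text
clock: 15.5
position: [0.4451, -0.1909, 0.221]
ee_rot: [-2.237, 1.531, -0.383]
force: [0.5, -0.2, -0.1]
width: 0.321
```

```bash
python3 - <<'E'
from h import *
s=status.observe(); print(s['clock'],s['position'],s['joints'].round(3),s['width']*92,s['force'])
b=grab('top'); w=grab('wrist')
o=np.zeros((600,800,3),np.uint8); o[:375]=cv2.resize(b['pixels'][140:248,270:500],(800,375),interpolation=cv2.INTER_CUBIC)
o[375:]=cv2.resize(w['pixels'][120:278],(800,225)); cv2.imwrite('pics/placed.png',o[...,::-1])
hsv=cv2.cvtColor(b['pixels'],cv2.COLOR_RGB2HSV)
m=((hsv[...,0]<8)|(hsv[...,0]>172))&(hsv[...,1]>150)&(hsv[...,2]>90)
n,l,st,c=cv2.connectedComponentsWithStats(m.astype(np.uint8))
for i in range(1,n):
    if 20<st[i][4]<200: print(c[i].round(1),st[i],onplane(b,c[i],.026).round(4),bydepth(b,c[i]).round(4))
E
```

```text
15.5 [ 0.44509228 -0.190884    0.22103674] [ 0.446  0.087  0.157  2.198 -0.687  0.686 -0.096] 29.48634139122965 [ 0.5288318  -0.17567302 -0.06782131]
[77.6 27.7] [ 51  26  44   5 119] [0.939  0.4684 0.026 ] [ 1.3909  0.8559 -0.7348]
[339.7 192.6] [334 187  12  12  70] [ 0.58   -0.1683  0.026 ] [ 0.5797 -0.1682  0.0273]
[311.4 214.1] [307 210  10   9  67] [ 0.5277 -0.1087  0.026 ] [ 0.5271 -0.1085  0.029 ]
```

View pics/placed.png

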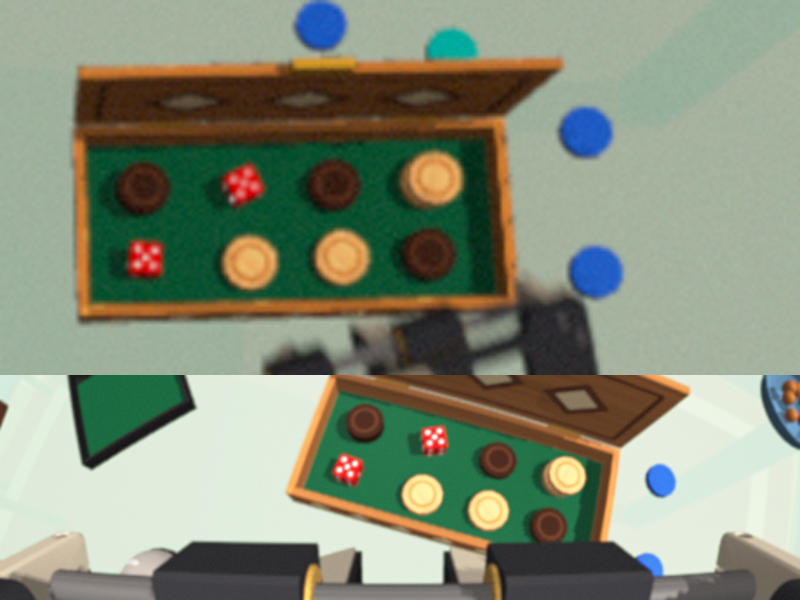

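Top half: the die now lies flat (top at z≈0.027) at crop (243,185), i.e. (0.580,−0.168), and the checkers and other die are as before. Bottom half, the wrist view, agrees. Next I close the fingers, go upright over the flap and come down behind it.

```bash
cat >> h.py <<'E'
H=np.array([.6213,-.1966,.031]); EX=np.array([np.cos(TRY),np.sin(TRY),0]); EZ=np.array([0,0,1.])
def push(al,rho=.11): return H+(-rho*np.cos(al)+.007*np.sin(al)+.0095)*EX+(rho*np.sin(al)+.007*np.cos(al))*EZ
E
python3 - <<'E'
from h import *
R=flip(tool(TRY,0.)); plan(H+.06*EX+.20*EZ,R,10)
p0=H+.06*EX+.11*EZ
print('start',p0)
q=[p0]+[push(a) for a in np.linspace(1.65,0,21)]
for a,b in zip(q,q[1:]): print(b.round(4),((b-a)/.3).round(3))
E
```

```text
rows 10 mm/row 23.7 deg/row 3.24
[0.0788 0.0002 0.0027] [-0.0017  0.0077 -0.0044]
start [ 0.68106253 -0.19126705  0.141     ]
[ 0.6464 -0.1944  0.1401] [-0.116 -0.01  -0.003]
[ 0.6374 -0.1952  0.141 ] [-0.03  -0.003  0.003]
[ 0.6283 -0.196   0.1412] [-0.03  -0.003  0.001]
[ 0.6193 -0.1968  0.1406] [-0.03  -0.003 -0.002]
[ 0.6103 -0.1976  0.1393] [-0.03  -0.003 -0.004]
[ 0.6015 -0.1984  0.1372] [-0.029 -0.003 -0.007]
[ 0.5929 -0.1991  0.1345] [-0.029 -0.003 -0.009]
[ 0.5845 -0.1999  0.131 ] [-0.028 -0.002 -0.012]
[ 0.5765 -0.2006  0.1268] [-0.027 -0.002 -0.014]
[ 0.5688 -0.2013  0.122 ] [-0.026 -0.002 -0.016]
[ 0.5615 -0.2019  0.1166] [-0.024 -0.002 -0.018]
[ 0.5548 -0.2025  0.1105] [-0.023 -0.002 -0.02 ]
[ 0.5485 -0.2031  0.104 ] [-0.021 -0.002 -0.022]
[ 0.5428 -0.2036  0.0969] [-0.019 -0.002 -0.024]
[ 0.5377 -0.2041  0.0894] [-0.017 -0.002 -0.025]
[ 0.5332 -0.2045  0.0815] [-0.015 -0.001 -0.026]
[ 0.5294 -0.2048  0.0733] [-0.013 -0.001 -0.027]
[ 0.5262 -0.2051  0.0647] [-0.01  -0.001 -0.028]
[ 0.5238 -0.2053  0.056 ] [-0.008 -0.001 -0.029]
[ 0.5221 -0.2054  0.047 ] [-0.006 -0.001 -0.03 ]
[ 0.5212 -0.2055  0.038 ] [-0.003 -0.    -0.03 ]
```

Emit:
{"api": "jog_arm", "payload": {
  "commands": "1 0.04 0 0.04 -0.0017 0.0077 -0.0044;1 0.08 0 0.03 -0.0017 0.0077 -0.0044;1 0.08 0 0.01 -0.0017 0.0077 -0.0044;1 0.08 0 0 -0.0017 0.0077 -0.0044;1 0.08 0 0 -0.0017 0.0077 -0.0044"
}}

```text
clock: 16.1
position: [0.5555, -0.19, 0.2426]
ee_rot: [-2.294, 1.827, -0.196]
force: [-0.1, -0.2, -0.4]
width: 0.008
```

Emit:
{"api": "jog_arm", "payload": {
  "commands": "1 0.08 0 0 -0.0017 0.0077 -0.0044;1 0.08 0 0 -0.0017 0.0077 -0.0044;1 0.08 0 0 -0.0017 0.0077 -0.0044;1 0.08 0 0 -0.0017 0.0077 -0.0044;1 0.08 0 0 -0.0017 0.0077 -0.0044"
}}

```text
clock: 16.6
position: [0.6754, -0.1896, 0.242]
ee_rot: [2.315, -2.123, -0.015]
force: [1.1, -0.7, -0.0]
width: 0.006
```

```bash
python3 - <<'E'
from h import *
s=status.observe(); print(s['clock'],s['position'],s['joints'].round(2),s['width']*92,s['force'])
plan(H+.06*EX+.11*EZ,flip(tool(TRY,0.)),5)
b=grab('top')
for uv in [(300,160),(345,158),(400,158),(362,157)]: print(bydepth(b,uv).round(4))
E
```

```text
16.6 [ 0.67540156 -0.18957566  0.24196042] [ 0.05  0.56  0.25  1.34 -0.14  1.26 -1.17] 0.5469953727644428 [ 1.09549759 -0.65415438 -0.04406824]
rows 5 mm/row 20.2 deg/row 0.12
[ 0.0038 -0.0011 -0.0673] [-0.0002 -0.0002  0.0001]
[ 0.4301 -0.0626  0.7267]
[ 0.4255 -0.0916  0.7525]
[ 0.4301 -0.1293  0.7459]
[ 0.4273 -0.1029  0.7514]
```

Clear of the flap; descend behind it, then sweep the arc.

Emit:
{"api": "jog_arm", "payload": {
  "commands": "1 0.005 -0.001 -0.067 0 0 0;1 0.005 -0.001 -0.067 0 0 0;1 0.005 -0.001 -0.067 0 0 0;1 0.004 -0.001 -0.067 0 0 0;1 0 0 -0.067 0 0 0"
}}

```text
clock: 17.15
position: [0.68, -0.191, 0.1405]
ee_rot: [-2.315, 2.121, 0.014]
force: [1.1, -0.2, -0.4]
width: 0.005
```

Emit:
{"api": "jog_arm", "payload": {
  "commands": "1 -0.04 -0.004 0 0 0 0;1 -0.04 -0.003 0 0 0 0;1 -0.036 -0.003 -0.003 0 0 0;1 -0.03 -0.003 0.003 0 0 0;1 -0.03 -0.003 0.001 0 0 0"
}}

```text
clock: 17.65
position: [0.627, -0.1964, 0.1427]
ee_rot: [-2.314, 2.121, 0.012]
force: [1.4, 0.8, -0.9]
width: 0.006
```

Emit:
{"api": "jog_arm", "payload": {
  "commands": "1 -0.03 -0.003 -0.002 0 0 0;1 -0.03 -0.003 -0.004 0 0 0;1 -0.029 -0.003 -0.007 0 0 0;1 -0.029 -0.003 -0.009 0 0 0;1 -0.028 -0.002 -0.012 0 0 0"
}}

```text
clock: 18.15
position: [0.5827, -0.2009, 0.1323]
ee_rot: [-2.314, 2.122, 0.012]
force: [1.0, -0.3, 0.5]
width: 0.007
```

Emit:
{"api": "jog_arm", "payload": {
  "commands": "1 -0.027 -0.002 -0.014 0 0 0;1 -0.026 -0.002 -0.016 0 0 0;1 -0.024 -0.002 -0.018 0 0 0;1 -0.023 -0.002 -0.02 0 0 0;1 -0.021 -0.002 -0.022 0 0 0"
}}

```text
clock: 18.65
position: [0.5465, -0.2039, 0.1049]
ee_rot: [-2.314, 2.122, 0.012]
force: [1.3, 0.5, -0.1]
width: 0.006
```

Emit:
{"api": "jog_arm", "payload": {
  "commands": "1 -0.019 -0.002 -0.024 0 0 0;1 -0.017 -0.002 -0.025 0 0 0;1 -0.015 -0.001 -0.026 0 0 0;1 -0.013 -0.001 -0.027 0 0 0;1 -0.01 -0.001 -0.028 0 0 0"
}}

```text
clock: 19.15
position: [0.5245, -0.206, 0.0657]
ee_rot: [-2.314, 2.122, 0.013]
force: [1.1, 0.1, 0.0]
width: 0.007
```

```bash
python3 - <<'E'
from h import *
s=status.observe(); print(s['clock'],s['position'],s['force'])
b=grab('scene')
for uv in [(245,250),(262,240),(278,228),(292,218),(240,280),(225,255)]: print(uv,bydepth(b,uv).round(4))
E
```

```text
19.15 [ 0.52450825 -0.20596145  0.06569014] [1.10003435 0.10786849 0.011497  ]
(245, 250) [ 0.5648 -0.2071  0.0551]
(262, 240) [ 0.566  -0.1619  0.0518]
(278, 228) [ 0.5643 -0.1144  0.0523]
(292, 218) [ 0.563  -0.0711  0.0516]
(240, 280) [ 0.6074 -0.2575  0.0418]
(225, 255) [ 0.5501 -0.2464  0.059 ]
```

The panel follows (about 0.25 rad left). Finish gently.

Emit:
{"api": "jog_arm", "payload": {
  "commands": "1 -0.006 -0.001 -0.028 0 0 0;1 -0.005 0 -0.028 0 0 0;1 -0.003 0 -0.022 0 0 0;1 0 0 -0.008 0 0 0;1 0 0 -0.004 0 0 0"
}}

```text
clock: 19.7
position: [0.5205, -0.2061, 0.039]
ee_rot: [-2.314, 2.122, 0.013]
force: [-0.9, 0.3, -0.1]
width: 0.0
```

Emit:
{"api": "jog_arm", "payload": {
  "commands": "1 0 0 -0.003 0 0 0;1 0 0 0 0 0 0;1 0 0 -0.002 0 0 0;1 0 0 0 0 0 0;1 0 0 0 0 0 0"
}}

```text
clock: 20.2
position: [0.521, -0.2062, 0.0383]
ee_rot: [-2.314, 2.122, 0.011]
force: [-0.7, -0.2, 4.8]
width: 0.002
```

Emit:
{"api": "jog_arm", "payload": {
  "commands": "1 0 0 -0.002 0 0 0;1 0 0 0 0 0 0;1 0 0 -0.001 0 0 0;1 0 0 0 0 0 0;1 0 0 0 0 0 0"
}}

```text
clock: 20.7
position: [0.521, -0.2063, 0.0382]
ee_rot: [-2.313, 2.122, 0.011]
force: [-4.3, 1.6, 15.7]
width: 0.005
```

Emit:
{"api": "jog_arm", "payload": {
  "commands": "1 0 0 0.02 0 0 0;1 0 0 0.05 0 0 0;1 -0.06 0 0.1 0 0 0;1 -0.1 0 0.1 0 0 0;1 -0.1 0 0.1 0 0 0"
}}

```text
clock: 21.2
position: [0.4418, -0.2062, 0.1488]
ee_rot: [-2.315, 2.122, 0.013]
force: [0.4, 0.2, 1.7]
width: 0.004
```

Emit:
{"api": "jog_arm", "payload": {
  "commands": "1 -0.1 0 0.1 0 0 0;1 -0.05 0 0.05 0 0 0;1 0 0 0 0 0 0;1 0 0 0 0 0 0;1 0 0 0 0 0 0"
}}

```text
clock: 21.7
position: [0.3982, -0.2059, 0.1922]
ee_rot: [-2.315, 2.121, 0.013]
force: [0.9, -0.1, 0.6]
width: 0.003
```

```bash
python3 - <<'E'
from h import *
s=status.observe(); print(s['clock'],s['position'],s['force'])
b=grab('scene'); t=grab('top')
o=np.zeros((600,800,3),np.uint8); o[:300,:400]=cv2.resize(b['pixels'],(400,300)); o[:300,400:]=cv2.resize(t['pixels'],(400,300))
o[300:,:]=cv2.resize(b['pixels'][200:320,150:470],(800,300),interpolation=cv2.INTER_CUBIC); cv2.imwrite('pics/final.png',o[...,::-1])
# panel plane from scene depth inside the panel outline
P=[]
for x in np.linspace(-.055,.05,22):
  for y in np.linspace(-.12,.12,25):
    X=H-.061*EX+x*EX+y*np.array([-EX[1],EX[0],0]); X[2]=.038; u=proj(b,X); p=bydepth(b,u); P.append([x,y,p[2]])
P=np.array(P); ok=abs(P[:,2]-.038)<.02; A=np.c_[P[ok][:,:2],np.ones(ok.sum())]; print(ok.mean(),np.linalg.lstsq(A,P[ok][:,2],rcond=None)[0])
print('glass',bydepth(t,(241,132)),'bell',bydepth(t,(245,288)))
E
```

```text
21.7 [ 0.398205   -0.20589749  0.19222057] [ 0.89253114 -0.08059836  0.58162644]
0.9963636363636363 [ 0.0023568  -0.00027369  0.03815668]
glass [0.68488227 0.05388642 0.08205912] bell [0.35920958 0.02014756 0.05411116]
```

View pics/final.png

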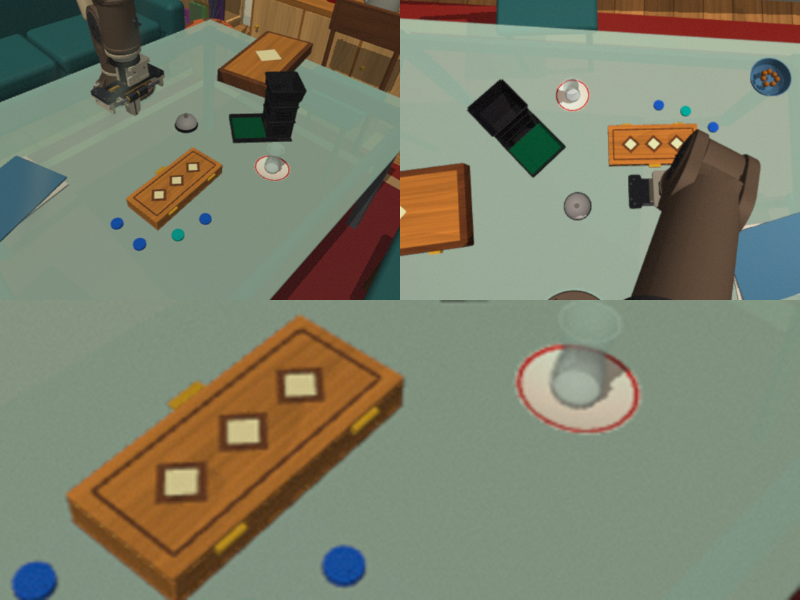

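The flap is shut flat: its plane is at z 0.0382 with slope 0.002. The glass (580,385 in the crop) and the bell are where they were, and the arm is clear.

```bash
python3 -c "
from h import *
print(arm.sign_off())"
```

```text
the job is handed in; nothing more can be done
None
```

The red die is in the tray's empty place and the flap is fully shut. I handed the job in at about 22 s on the robot's clock.

- **Die:** I picked it up from the foot of the tower with the tool leaned back. It was set down in the far row, second place from the left, at about (0.580, −0.168). The top view showed it flat there, with the checkers and the other die undisturbed.
- **Flap:** I pushed it down from behind until it met a firm stop at about 16 N. Afterwards its surface measured 38.2 mm above the table, against 38 mm for fully shut, with a slope of about 0.002.
- **Glass and bell:** The glass's measured position is within 1 mm of the start (depth readings about 2 mm lower). The bell's button-top depth read 54.1 mm against 56.0 mm at the start. I put both down to depth noise, since the arm never came near either.

**Checks that did not come out clean:**
- **Force spike:** A brief −31 N sideways force showed at the wrist while I lowered the die, as the arm swung near two joint limits. It was gone at the next reading, and I saw nothing moved in the later pictures, but I can't rule out a touch.
- **Die turned:** The grip was about 0.1 rad off square, and I turned the wrist about 0.28 rad more while lowering, so the die lies flat but turned in its place.

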